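# Slide the wax-box cover home and lock it

### The arm

A 6-joint arm with a two-finger parallel gripper is mounted at the origin on the work surface. World frame = base frame: x ahead of the robot, y to its left, z up, the work surface at z = 0. Lengths are in m, angles in rad, forces in N, time in s.
With the tool pointing down it reaches from about 0.25 to 0.775 m from the base axis. Payload 4 kg.
Tool frame: the origin (TCP) lies at the centre of the arm's flange, where the gripper is bolted on; the fingertips stand 199 mm ahead of it and the grasp point (between the pads) lies 180 mm ahead of it (robot.tcp_to_tips is the z of the fingertips in the tool frame, in m); z points along the fingers, y is the line along which they close (so a half turn about z gives the same grasp; the last joint's range is limited). The gripper opens to 94 mm and grips with 3 to 60 N. Pads are 16 mm wide; open, the fingers measure 119 mm over their backs; the gripper's body (75 mm by 177 mm) begins 78 mm behind the grasp point.
Start: joints at [1.197, 0.087, 1.371, -0, 1.684, -0.103], TCP at [0.147, 0.53, 0.405] pointing down, gripper open.
Joint ranges: [-3.1, 3.1], [-0.76, 2.03], [0.27, 2.55], [-1.08, 4.22], [0.17, 2.65], [-2.57, 2.57]. Speed limits (rad/s): [2.79, 2.79, 3.14, 3.14, 3.14, 3.14].

### API

Orientations are given as [roll, pitch, yaw] about the fixed x, y, z axes, in that order (R = Rz(yaw) Ry(pitch) Rx(roll)).
In Python, from bench import robot gives the robot as it stands.
- The arm moves only by the tool play_rows, never from a script. Its arguments are lists of equal length, an entry for each row: "translation": the shift along the tool's x, y, z scaled (see below), a list of three; "twist": the turn, a rotation vector about the tool's x, y, z scaled (see below), a list of three; "gripper": the opening, from -1 (shut) to 1 (fully open). A call has 1 to 8 rows; each row shifts and turns the commanded pose from where the row before left it, along the tool's axes as they then stand; what a row does not reach is not made up. The controller multiplies each number of a shift by 0.04 m and each number of a turn by 0.1 rad. A row lasts 1/10 s, in which the tool goes at most 50 mm and 8.59 degrees, less where a joint would pass 70% of its speed; a pose out of reach is approached as far as the arm can. A call with a number of a shift or a turn outside -1 to 1 is refused whole. A call with a gripper value outside its range is refused whole. The fingers move at their own pace and stop on an object; the grip force is fixed at half the most. Time passes only in rows, so rows that do not move let the fingers close. It gives the time, the measured TCP pose, the force, the opening and the grip force at its end, in the units of the state.
- robot.get_obs(): the state, without advancing time (a new reading comes with each control period).
- robot.snapshot(name): name is "side" or "top" or "wrist"; returns the picture (384x512x3 uint8, red, green, blue); there is no depth.
- robot.camera_model(name): a dict with "camera_matrix" (3x3 intrinsics, pixels), "k1" (the pictures are not rectified: a ray, as slopes to the right and down, at radius r is drawn at 1 + k1 r^2 times it, then the intrinsics apply), "rvec" (rotation vector, rad) and "tvec" (3), from world to camera coordinates, as OpenCV has them. Camera axes: x right, y down, z forward; pixel columns grow to the right and rows downward; lengths in m; the calibration is good to about 2 mm. A picture is of the moment at which its call begins: read the wrist's pose just before it. camera_model takes no time and is no camera call; for the wrist camera it gives the pose at the moment of the call.
- robot.close_job(): hands the job in; it is judged then, once.
Trained networks look in the newest picture that a camera, given by its name, has taken for a name from the list of things; names that differ only in an ending like _2 or _b are one class to them, and where a whole thing is asked for, a point or a joint stands for the part that bears it (a point fixed in the world has none). Each returns a list of dicts, best first, with "score" (0 to 1); they miss things now and then, are a little off and sometimes report something else, mostly with a low value. They report only what shows in the picture. A call takes as long as a camera call.
- robot.recognise(name, camera): "centre" ([x, y, z] in m, in world coordinates, good to about 4 mm: the middle of the surface that is visible of it).
- robot.spot_point(name, camera): "centre" ([x, y, z] in m, in world coordinates, good to about 4 mm: a listed point, or the origin of a listed thing).
The state is a dict: "time": time; "joint_positions": joint angles; "qvel": joint speeds; "joint_torque": joint torques, N m; "tool_pos": TCP position; "ee_rot": TCP orientation; "wrist_force": force on the tool from outside, world axes, zero at the start; "wrist_torque": the same for the moment, N m; "width": finger opening in m; "finger_force": force on a finger pad.
Only numpy, scipy, OpenCV 4.12 (cv2) and the standard library are available. Lean on these libraries where they do the work, as an engineer would, in place of code of your own. Each camera call takes 0.05 s, during which the arm holds its last target. There are 200 camera calls.

### The job

The pine cover board of the ski-wax box has been left slid back. Push it along its rails with the fingertips, towards the end of the box that carries the brass turn button, until it drops into its notches and lies level and flush with the rim; then push the button round by its thumb tab until it points straight in over the board and locks it down. Do not lift or tip up the board, and leave the tools lying around the box where they are.

Things in the scene. Friction and masses are not known exactly. Their poses are not given: they have to be found in the camera images.
- box: Open-topped pine ski-wax box fixed to the bench, 240 (its x) x 434 (its y) x 95 mm high, walls 12 mm. Origin: centre of its underside, z up, y along the box towards the end wall with the brass button. Inside each long wall a rail, 14 mm wide, top 14 mm below the rim, with notches 9 mm deep: one 38 mm wide (centred at y = 165 mm), one 18 mm (y = 35 mm). Contents stay below 52 mm height.
- board: Loose pine cover board, 0.3 to 0.6 kg: plank 211 (its x) x 180 (its y) x 14 mm lying across the rails, 2.5 mm play to each long wall. Origin: centre of the plank's underside, z up, y along the box to the button end. Two battens 7 mm deep under it, 34 mm wide (button end) and 14 mm wide, ride on the rails, so its top stands 7 mm above the rim until both drop into their notches.
- board_centre (a point): Centre of the plank (half-way through its 14 mm), axes as the board. Starts 60 to 130 mm short of home. Sliding takes about 1 to 6 N; in the notches (about 2 mm play each way) it has sunk 7 mm, flush with the rim, and their walls stop it.
- board_edge (a point): Middle of the cover board's rear edge face, the 14 mm high, 211 mm long edge that faces away from the button end; half-way up its thickness. At least 85 mm of open box lies behind it.
- home (a point): Fixed point in the box where board_centre is when the board is seated in its notches (88 mm above the work surface); axes as the box. The seated board leaves a 10 mm gap to the inside of the button end wall.
- pivot (a point): Fixed point: the pivot of the brass turn button, middle of the top of the button end wall, at rim height; axes as the box.
- tab (a point): Middle of the button's thumb tab, 36 mm from the pivot, 18 mm above the rim. The flat brass arm (46 mm long, 12 wide) lies 3 to 8 mm above the rim, its pivot boss reaches 9 mm; the tab stands on the arm up to 30 mm above the rim, 12 mm along the arm, 6 mm thick. Axes turn with the button: arm along -x; the tab travels to -y as it locks.
- button (a joint): Angle of the brass turn button (rad). 0: arm along the end wall, pointing to the box's -x. Grows as the arm swings inward; at its stop, 1.57, it points to the box's -y, straight in over the board. It can pass over the board only once that lies flush. Stays where it is left; about 1.2 N at the tab turns it. Starts between -0.4 and 0.
- wax: Bystander: blue glide wax block 45 x 80 x 22 mm lying on the bench; origin centre of underside.
- file: Bystander: steel edge file with black grip, 230 mm long, 22 mm wide, 13 mm high; origin near the middle of its underside.
- guide: Bystander: green plastic bevel guide, L-shaped, 75 x 45 mm, 36 mm high; origin centre of underside.
- thermometer: Bystander: chrome snow thermometer lying flat, dial 46 mm across and 11 mm high with a 105 mm thin stem; origin under the dial's centre.

How it is judged:
By the outcome, as a careful person would: the job done as asked, in the order asked, and still so for the second after the job is handed in, with the robot touching nothing.
It also fails if it takes over 51 s, if anything falls off the work surface, if the arm or the gripper's body presses on something with over 40 N, if the wrist force passes 120 N, or if a joint passes its speed limit or range.

## Working session

There is one attempt and no reset: what is moved stays moved. The work goes in short steps, Python scripts to look and compute and a tool call to move; the robot and the scene stay as the last step left them, time stands still between calls to the robot, and variables do not carry over. Pictures are saved under pics/ and viewed, at most 12 in all, crops included, and the job is handed in when it is done.

Besides the shell and the picture viewer there is one more tool, called after ">>>" as name(argument=value, ...), one argument or row to a line, values as JSON. play_rows: Moves the arm, as the interface text tells. Its arguments: {"type":"object","properties":{"translation":{"type":"array","items":{"type":"array","items":{"type":"number","minimum":-1,"maximum":1}}},"twist":{"type":"array","items":{"type":"array","items":{"type":"number","minimum":-1,"maximum":1}}},"gripper":{"type":"array","items":{"type":"number"}}},"required":["translation","twist","gripper"]}

```bash
mkdir -p pics; cat > h.py <<'E'
import numpy as np, cv2
from bench import robot
def pix(P,cam):
    m=robot.camera_model(cam);R=cv2.Rodrigues(np.array(m['rvec'],float))[0]
    c=R@np.array(P,float)+np.array(m['tvec'],float).ravel();a=c[:2]/c[2];a=a*(1+m['k1']*(a@a))
    K=np.array(m['camera_matrix']);return (K[:2,:2]@a+K[:2,2])
def ray(uv,cam):
    m=robot.camera_model(cam);R=cv2.Rodrigues(np.array(m['rvec'],float))[0];K=np.array(m['camera_matrix'])
    d=cv2.undistortPoints(np.array([[uv]],float),K,np.array([m['k1'],0,0,0,0.]))[0,0]
    return -R.T@np.array(m['tvec'],float).ravel(), R.T@np.array([d[0],d[1],1])
def atz(uv,cam,z):
    o,d=ray(uv,cam);return o+d*(z-o[2])/d[2]
def tri(u1,c1,u2,c2):
    o1,d1=ray(u1,c1);o2,d2=ray(u2,c2)
    s=np.linalg.lstsq(np.c_[d1,-d2],o2-o1,rcond=None)[0];return o1+s[0]*d1,o2+s[1]*d2
def save(n,cam):
    im=robot.snapshot(cam);cv2.imwrite(f'pics/{n}.png',im[:,:,::-1]);return im
E
python3 - <<'E'
from h import *
np.set_printoptions(precision=4,suppress=True)
o=robot.get_obs();print(o['time'],o['tool_pos'],o['ee_rot'],robot.tcp_to_tips)
a=[save('s_'+c,c) for c in('top','side')]
for c in('top','side'):
  for n in('board_centre','board_edge','home','pivot','tab','box'):
    for d in robot.spot_point(n,c)[:2]: print(c,n,d,pix(d['centre'],c))
  for n in ('wax','file','guide','thermometer'):
    for d in robot.recognise(n,c)[:1]: print(c,n,d)
E
```

```text
0.0 [0.1471 0.5299 0.4035] [-3.1394 -0.0002  2.8708] 0.1992
top board_centre {'centre': [0.5718, -0.0349, 0.0923], 'score': 0.68} [254.2531 214.0344]
top board_edge {'centre': [0.562, -0.1235, 0.0915], 'score': 0.96} [284.9953 216.6098]
top board_edge {'centre': [0.6703, 0.2461, -0.0004], 'score': 0.66} [163.8121 186.6727]
top home {'centre': [0.5728, 0.0481, 0.0873], 'score': 0.6} [225.6086 214.5531]
top pivot {'centre': [0.5788, 0.1471, 0.0955], 'score': 0.93} [190.9837 213.2374]
top pivot {'centre': [0.7609, -0.1815, 0.0012], 'score': 0.25} [298.6963 154.7131]
top tab {'centre': [0.545, 0.1594, 0.1139], 'score': 0.53} [185.7591 224.9513]
top wax {'centre': [0.7416, 0.0426, 0.0239], 'score': 0.58}
top file {'centre': [0.7623, -0.1956, 0.0119], 'score': 0.8}
top guide {'centre': [0.6697, 0.2455, 0.0139], 'score': 0.59}
top thermometer {'centre': [0.553, -0.3346, 0.0121], 'score': 0.78}
side board_centre {'centre': [0.5737, -0.0337, 0.0948], 'score': 0.88} [213.2185 198.0738]
side board_edge {'centre': [0.5674, -0.1248, 0.0977], 'score': 0.93} [221.8793 222.2796]
side home {'centre': [0.5737, 0.0433, 0.0893], 'score': 0.62} [204.8908 181.8627]
side home {'centre': [0.7427, 0.0404, 0.0011], 'score': 0.54} [268.7382 197.1083]
side pivot {'centre': [0.5762, 0.154, 0.0948], 'score': 0.78} [195.1575 157.4109]
side tab {'centre': [0.5471, 0.158, 0.1131], 'score': 0.4} [183.3725 152.6917]
side box {'centre': [0.5674, -0.0556, 0.0026], 'score': 0.87} [215.3742 234.6716]
side wax {'centre': [0.7469, 0.0332, 0.0223], 'score': 0.52}
side file {'centre': [0.7558, -0.2219, 0.0072], 'score': 0.79}
side guide {'centre': [0.678, 0.2628, 0.0377], 'score': 0.47}
side thermometer {'centre': [0.5503, -0.334, 0.0092], 'score': 0.94}
```

View pics/s_top.png

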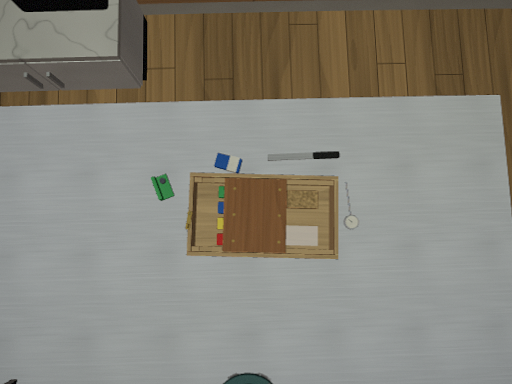

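View pics/s_side.png

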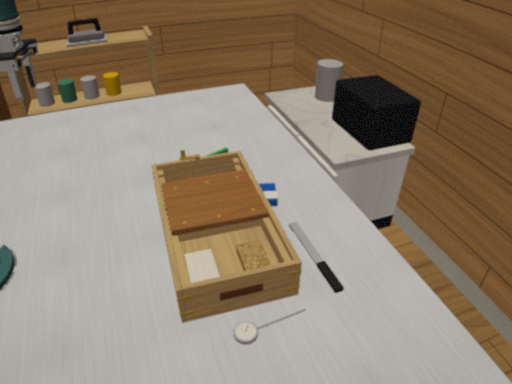

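The top view shows the box with corners at about (191,174), (337,176), (338,258) and (188,254). The board spans columns 223–287, and the button is at the left end, near (188,218), which is world +y. The side view agrees: the button is at the far end near (190,156), and the board's rear edge is near (222,222).

```bash
cat >> h.py <<'E'
def plan(pos,yaw,pos1,yaw1,n):
    "rows in tool axes (tool down), both spread evenly over n rows"
    out=[];d=(np.array(pos1)-pos)/n;dy=(yaw1-yaw)/n
    for i in range(n):
        y=yaw+dy*i;out.append([round(float(v)/.04,2) for v in (np.cos(y)*d[0]+np.sin(y)*d[1],np.sin(y)*d[0]-np.cos(y)*d[1],-d[2])])
    print('n',n,'twz',round(-dy/.1,2));[print(out[i:i+8]) for i in range(0,n,8)]
def yaw(): return robot.get_obs()['ee_rot'][2]
E
python3 - <<'E'
from h import *
np.set_printoptions(precision=4,suppress=True)
c=[atz(p,'top',.095) for p in((191,174),(337,176),(338,258),(188,254))]
print(np.array(c), [np.linalg.norm(c[i]-c[(i+1)%4]) for i in range(4)], np.mean(c,0))
im=cv2.imread('pics/s_top.png');cv2.imwrite('pics/crop.png',cv2.resize(im[160:270,170:350],None,fx=4.4,fy=4.4,interpolation=cv2.INTER_CUBIC))
o=robot.get_obs();plan(o['tool_pos'],o['ee_rot'][2],[.50,.06,.405],1.57,16)
E
```

```text
[[ 0.6931  0.146   0.095 ]
 [ 0.676  -0.2793  0.095 ]
 [ 0.4397 -0.2704  0.095 ]
 [ 0.4629  0.1569  0.095 ]] [np.float64(0.42561459351171643), np.float64(0.23651639916373274), np.float64(0.4279697174192811), np.float64(0.23044158286983468)] [ 0.5679 -0.0617  0.095 ]
n 16 twz 0.81
[[-0.73, -0.56, -0.0], [-0.77, -0.5, -0.0], [-0.81, -0.43, -0.0], [-0.84, -0.37, -0.0], [-0.87, -0.3, -0.0], [-0.89, -0.23, -0.0], [-0.91, -0.15, -0.0], [-0.91, -0.08, -0.0]]
[[-0.92, -0.01, -0.0], [-0.92, 0.07, -0.0], [-0.91, 0.14, -0.0], [-0.89, 0.22, -0.0], [-0.87, 0.29, -0.0], [-0.85, 0.36, -0.0], [-0.81, 0.43, -0.0], [-0.78, 0.49, -0.0]]
```

View pics/crop.png

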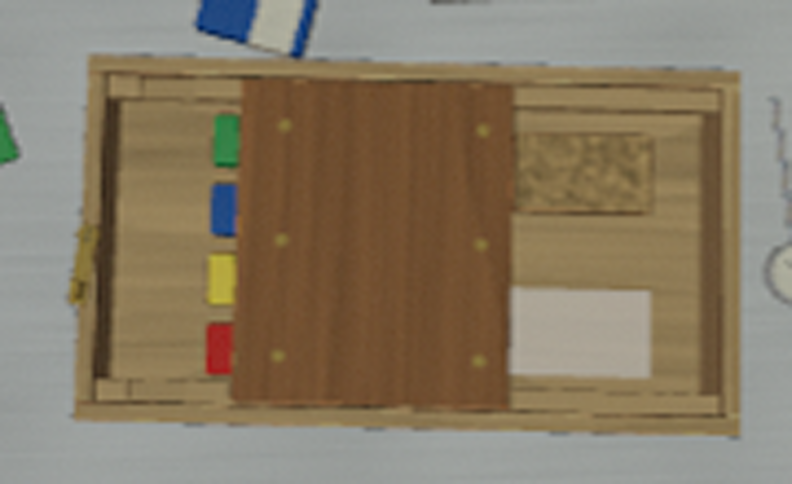

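The crop shows the box, the board with its left edge near (237,240) and rear edge near (511,240), and the button with its boss near (88,245) and tab near (76,290). The box yaw is about -0.045 rad. I'll move in for a close wrist view.

>>> play_rows(
  translation=[
    [-0.73,-0.56,0],
    [-0.77,-0.5,0],
    [-0.81,-0.43,0],
    [-0.84,-0.37,0],
    [-0.87,-0.3,0],
    [-0.89,-0.23,0],
    [-0.91,-0.15,0],
    [-0.91,-0.08,0],
  ],
  twist=[
    [0,0,0.81],
    [0,0,0.81],
    [0,0,0.81],
    [0,0,0.81],
    [0,0,0.81],
    [0,0,0.81],
    [0,0,0.81],
    [0,0,0.81],
  ],
  gripper=[1,1,1,1,1,1,1,1],
)

```text
time: 1.9
tool_pos: [0.3245, 0.2938, 0.4049]
ee_rot: [3.141, 0.0, 2.22]
wrist_force: [0.2, -0.0, 0.9]
width: 0.094
finger_force: 0.0
```

>>> play_rows(
  translation=[
    [-0.92,0,0],
    [-0.92,0.07,0],
    [-0.91,0.14,0],
    [-0.89,0.22,0],
    [-0.87,0.29,0],
    [-0.85,0.36,0],
    [-0.81,0.43,0],
    [-0.78,0.49,0],
  ],
  twist=[
    [0,0,0.81],
    [0,0,0.81],
    [0,0,0.81],
    [0,0,0.81],
    [0,0,0.81],
    [0,0,0.81],
    [0,0,0.81],
    [0,0,0.81],
  ],
  gripper=[1,1,1,1,1,1,1,1],
)

```text
time: 2.7
tool_pos: [0.5025, 0.0592, 0.4048]
ee_rot: [3.141, -0.0, 1.571]
wrist_force: [0.0, 0.6, 0.8]
width: 0.0942
finger_force: 0.0
```

```bash
python3 - <<'E'
from h import *
np.set_printoptions(precision=4,suppress=True)
o=robot.get_obs();print(o['time'],o['tool_pos'],o['ee_rot'])
save('w1','wrist')
for n in('board_centre','board_edge','home','pivot','tab','box'):
    for d in robot.spot_point(n,'wrist')[:1]: print(n,d,pix(d['centre'],'wrist'))
E
```

```text
2.7 [0.5025 0.0592 0.4048] [ 3.1411 -0.0003  1.5713]
board_centre {'centre': [0.5455, 0.1585, 0.1123], 'score': 0.67} [300.4966  77.6046]
board_edge {'centre': [0.5646, -0.1233, 0.0985], 'score': 0.68} [305.1478 343.2984]
home {'centre': [0.5761, 0.047, 0.0896], 'score': 0.64} [324.4328 199.6927]
pivot {'centre': [0.5796, 0.1528, 0.0968], 'score': 0.85} [337.7858  91.1043]
tab {'centre': [0.547, 0.1592, 0.1164], 'score': 0.64} [306.2411  82.1592]
```

View pics/w1.png

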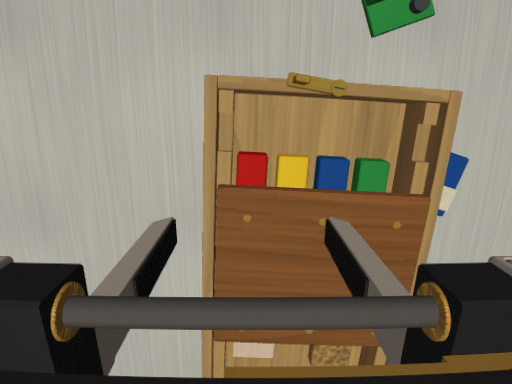

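The wrist view shows the boss at (339,87) and the tab at (302,79). The end-wall corners are at (205,77) and (457,94), the board's front edge runs (219,186)–(429,195), and its rear edge runs (216,338)–(380,343).

```bash
python3 - <<'E'
from h import *
np.set_printoptions(precision=4,suppress=True)
for n,p,z in(('cL',(205,77),.095),('cR',(457,94),.095),('boss',(339,87),.104),('tab',(302,77),.125),('bFL',(219,186),.102),('bFR',(429,195),.102),('bRL',(216,338),.102),('bRR',(380,343),.102)):
    print(n,atz(p,'wrist',z))
c=[atz((170+p[0]/4.4,160+p[1]/4.4),'top',.095) for p in((90,57),(739,72),(739,436),(76,417))]
print(np.array(c),np.mean(c,0))
for p in((237,240),(511,240)):print('board',atz((170+p[0]/4.4,160+p[1]/4.4),'top',.102))
t=(170+88/4.4,160+245/4.4)
for a in tri(t,'top',(339,87),'wrist'):print('boss tri',a)
for a in tri((170+511/4.4,160+240/4.4),'top',(305,341),'wrist'):print('rear tri (y,z)',a)
E
```

```text
cL [0.4593 0.1648 0.095 ]
cR [0.693  0.1536 0.095 ]
boss [0.5783 0.1567 0.104 ]
tab [0.5418 0.1628 0.125 ]
bFL [0.4707 0.0653 0.102 ]
bFR [0.6763 0.0574 0.102 ]
bRL [ 0.4633 -0.111   0.102 ]
bRR [ 0.6499 -0.1189  0.102 ]
[[ 0.6962  0.1476  0.095 ]
 [ 0.6749 -0.282   0.095 ]
 [ 0.4366 -0.2702  0.095 ]
 [ 0.4608  0.159   0.095 ]] [ 0.5671 -0.0614  0.095 ]
board [0.5722 0.0521 0.102 ]
board [ 0.5673 -0.1261  0.102 ]
boss tri [0.5707 0.1468 0.1161]
boss tri [0.5745 0.1559 0.1177]
rear tri (y,z) [ 0.5681 -0.1273  0.0877]
rear tri (y,z) [ 0.5667 -0.1276  0.0877]
```

```bash
python3 - <<'E'
from h import *
o=robot.get_obs();plan(o['tool_pos'],o['ee_rot'][2],[.5625,-.157,.405],1.524,8)
E
```

```text
n 8 twz 0.07
[[-0.68, 0.19, -0.0], [-0.68, 0.19, -0.0], [-0.68, 0.2, -0.0], [-0.68, 0.2, -0.0], [-0.68, 0.21, -0.0], [-0.68, 0.21, -0.0], [-0.68, 0.21, -0.0], [-0.67, 0.22, -0.0]]
```

>>> play_rows(
  translation=[
    [-0.68,0.19,0],
    [-0.68,0.19,0],
    [-0.68,0.2,0],
    [-0.68,0.2,0],
    [-0.68,0.21,0],
    [-0.68,0.21,0],
    [-0.68,0.21,0],
    [-0.67,0.22,0],
  ],
  twist=[
    [0,0,0.06],
    [0,0,0.06],
    [0,0,0.06],
    [0,0,0.06],
    [0,0,0.06],
    [0,0,0.06],
    [0,0,0.06],
    [0,0,0.06],
  ],
  gripper=[1,1,1,1,1,1,1,1],
)

```text
time: 3.85
tool_pos: [0.5633, -0.1573, 0.4051]
ee_rot: [3.141, -0.0, 1.529]
wrist_force: [0.7, 1.1, -0.4]
width: 0.0938
finger_force: 0.0
```

>>> play_rows(
  translation=[
    [0,0,0.6],
    [0,0,0.6],
    [0,0,0.6],
    [0,0,0.6],
    [0,0,0.5],
    [0,0,0.3],
    [0,0,0],
  ],
  twist=[
    [0,0,0],
    [0,0,0],
    [0,0,0],
    [0,0,0],
    [0,0,0],
    [0,0,0],
    [0,0,0],
  ],
  gripper=[1,1,1,1,1,1,1],
)

```text
time: 4.55
tool_pos: [0.5627, -0.1565, 0.2748]
ee_rot: [-3.138, -0.001, 1.528]
wrist_force: [0.3, 0.3, 0.7]
width: 0.0941
finger_force: 0.0
```

```bash
python3 - <<'E'
from h import *
im=save('w2','wrist');s=save('s2','side')
cv2.imwrite('pics/m2.png',np.hstack([im,cv2.resize(s[130:330,130:330],(384,384))])[:,:,::-1][:, :])
m=cv2.imread('pics/m2.png');cv2.imwrite('pics/m2.png',cv2.resize(m,(800,343)))
E
```

```text
(no output)
```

View pics/m2.png

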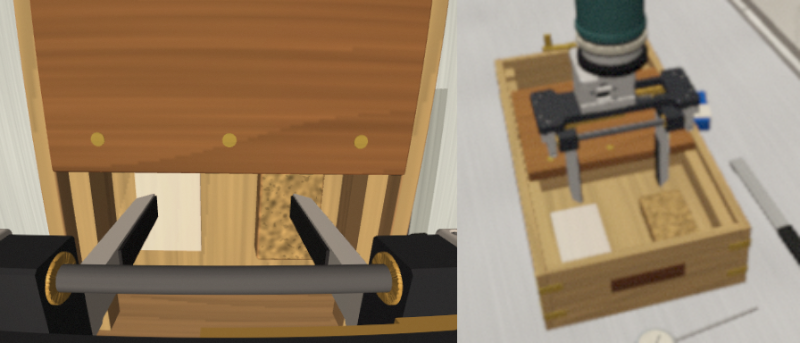

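The fingers are behind the rear edge (wrist fingertips near (155,200) and (292,200), edge at row 172), clear of the box contents. I'll push now.

>>> play_rows(
  translation=[
    [0.3,0,0],
    [0.2,0,0],
    [0.2,0,0],
    [0.25,0,0],
    [0.25,0,0],
    [0.25,0,0],
    [0.25,0,0],
    [0.2,0,0],
  ],
  twist=[
    [0,0,0],
    [0,0,0],
    [0,0,0],
    [0,0,0],
    [0,0,0],
    [0,0,0],
    [0,0,0],
    [0,0,0],
  ],
  gripper=[1,1,1,1,1,1,1,1],
)

```text
time: 5.45
tool_pos: [0.5669, -0.0816, 0.278]
ee_rot: [3.139, 0.003, 1.527]
wrist_force: [-0.3, -5.6, 3.9]
width: 0.0938
finger_force: 2.9
```

```bash
python3 - <<'E'
from h import *
s=robot.snapshot('top');print([d for d in robot.spot_point('board_edge','top')][:1]);save('w3','wrist')
print(robot.spot_point('board_edge','wrist')[:1],robot.spot_point('board_centre','wrist')[:1])
E
```

```text
[]
[{'centre': [0.5673, -0.0692, 0.0972], 'score': 0.98}] [{'centre': [0.5726, 0.0202, 0.096], 'score': 0.71}]
```

>>> play_rows(
  translation=[
    [0.15,0,0],
    [0.15,0,0],
    [0.1,0,0],
    [0.1,0,0],
    [0.07,0,0],
    [0.05,0,0],
    [0.05,0,0],
    [0,0,0],
  ],
  twist=[
    [0,0,0],
    [0,0,0],
    [0,0,0],
    [0,0,0],
    [0,0,0],
    [0,0,0],
    [0,0,0],
    [0,0,0],
  ],
  gripper=[1,1,1,1,1,1,1,1],
)

```text
time: 6.5
tool_pos: [0.5678, -0.0545, 0.2767]
ee_rot: [-3.142, -0.001, 1.527]
wrist_force: [-0.9, -0.8, -0.0]
width: 0.0942
finger_force: 0.2
```

>>> play_rows(
  translation=[
    [0.05,0,0],
    [0.04,0,0],
    [0,0,0],
  ],
  twist=[
    [0,0,0],
    [0,0,0],
    [0,0,0],
  ],
  gripper=[1,1,1],
)

```text
time: 6.8
tool_pos: [0.5679, -0.0521, 0.2767]
ee_rot: [-3.142, 0.002, 1.526]
wrist_force: [-0.5, -4.3, -0.7]
width: 0.0941
finger_force: 2.5
```

```bash
python3 - <<'E'
from h import *
im=save('w4','wrist');s=save('s4','side')
print(robot.spot_point('board_edge','wrist')[:1],robot.spot_point('board_centre','wrist')[:1],robot.spot_point('board_centre','side')[:1])
cv2.imwrite('pics/m4.png',cv2.resize(np.hstack([im,cv2.resize(s[130:280,130:280],(384,384),interpolation=2)])[:,:,::-1],(800,343)))
E
```

```text
[{'centre': [0.572, -0.0424, 0.0917], 'score': 0.77}] [{'centre': [0.5724, 0.0478, 0.0917], 'score': 0.97}] [{'centre': [0.5773, 0.0482, 0.0875], 'score': 0.72}]
```

View pics/m4.png

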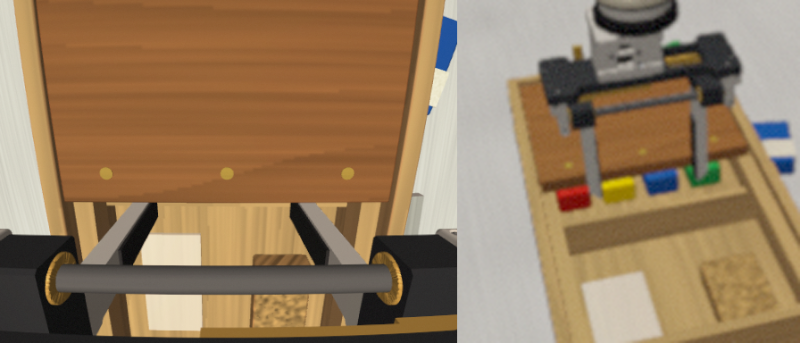

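The wrist view shows the rear edge running (65,202)–(390,203) with both fingers touching it, and in the side view the board looks sunk. I'll check the height from the apparent width.

```bash
python3 - <<'E'
from h import *
np.set_printoptions(precision=4,suppress=True)
for z in(.088,.095,.102):
    a,b=[atz((x/.893,y/.893),'wrist',z) for x,y in((65,202),(390,203))];print(z,a,b,np.linalg.norm(a-b))
im=cv2.imread('pics/w4.png');cv2.imwrite('pics/c4.png',cv2.resize(np.hstack([im[120:250,20:120],im[120:250,400:500]]),None,fx=3.9,fy=3.9,interpolation=2))
E
```

```text
0.088 [ 0.4605 -0.039   0.088 ] [ 0.6804 -0.0496  0.088 ] 0.22019120609424397
0.095 [ 0.4651 -0.0363  0.095 ] [ 0.6759 -0.0464  0.095 ] 0.211074137691749
0.102 [ 0.4696 -0.0336  0.102 ] [ 0.6713 -0.0433  0.102 ] 0.20195706928925414
```

View pics/c4.png

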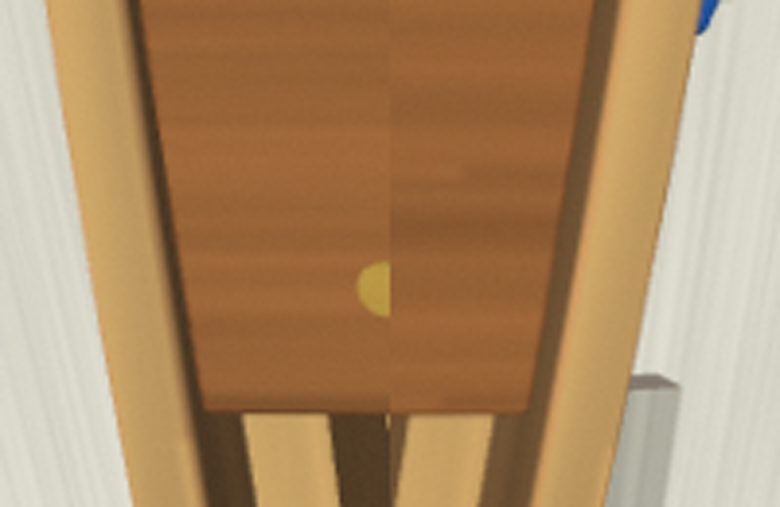

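The board is flush: its width matches 211 mm at z = 0.095. I'll back off, rise, close the fingers and go look at the button.

>>> play_rows(
  translation=[
    [-0.3,0,0],
    [-0.2,0,0],
    [0,0,-0.6],
    [0,0,-0.8],
    [0,0,-0.8],
    [0.7,0,-0.3],
    [0.9,0,0],
    [0.9,0,0],
  ],
  twist=[
    [0,0,0],
    [0,0,0],
    [0,0,0],
    [0,0,0],
    [0,0,0],
    [0,0,0],
    [0,0,0],
    [0,0,0],
  ],
  gripper=[1,1,1,0,-1,-1,-1,-1],
)

```text
time: 7.85
tool_pos: [0.5716, 0.029, 0.378]
ee_rot: [3.139, -0.002, 1.525]
wrist_force: [0.2, -0.3, -0.5]
width: 0.0573
finger_force: 0.0
```

>>> play_rows(
  translation=[
    [0.9,0,0],
    [0.5,0,0],
    [0,0,0],
  ],
  twist=[
    [0,0,0],
    [0,0,0],
    [0,0,0],
  ],
  gripper=[-1,-1,-1],
)

```text
time: 8.15
tool_pos: [0.5738, 0.0867, 0.3768]
ee_rot: [3.142, -0.002, 1.531]
wrist_force: [-1.0, -0.3, 0.8]
width: 0.0336
finger_force: 0.0
```

```bash
python3 - <<'E'
from h import *
im=save('w5','wrist')
o=robot.get_obs();print(o['time'],o['tool_pos'],o['ee_rot'],o['width'])
for n in('board_centre','board_edge','home','pivot','tab'):print(n,robot.spot_point(n,'wrist')[:1])
E
```

```text
8.2 [0.57391483 0.08519039 0.37671882] [-3.14158282e+00 -5.27336110e-04  1.52904572e+00] 0.029290915313466132
board_centre [{'centre': [0.5765, 0.0436, 0.0864], 'score': 0.56}]
board_edge [{'centre': [0.5738, 0.0462, 0.0875], 'score': 0.41}]
home []
pivot [{'centre': [0.5805, 0.1539, 0.0976], 'score': 0.6}]
tab [{'centre': [0.5458, 0.1594, 0.1125], 'score': 0.67}]
```

View pics/w5.png

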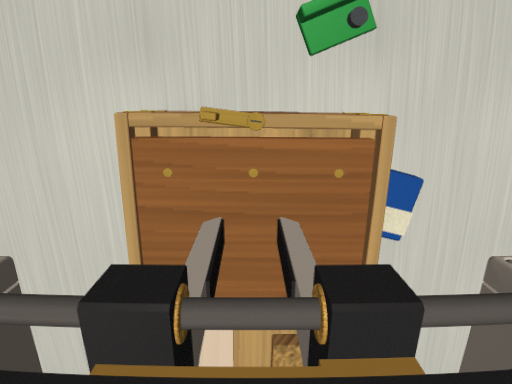

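The view shows the board seated with a narrow, even gap to the end wall (front edge (134,137)–(373,138)). The boss is at (257,121) and the tab at (208,115).

```bash
python3 - <<'E'
from h import *
np.set_printoptions(precision=4,suppress=True)
for z in (.088,.095,.102):
  a,b=[atz(p,'wrist',z) for p in((134,137),(373,138))];print(z,np.linalg.norm(a-b),a,b)
print('boss',atz((257,121),'wrist',.104),'tab',atz((208,115),'wrist',.125),'corners',atz((117,113),'wrist',.095),atz((395,116),'wrist',.095), 'inner wall', atz((256,127),'wrist',.095))
t=(170+88/4.4,160+245/4.4)
for a in tri((170+76/4.4,160+290/4.4),'top',(208,116),'wrist'):print('tab tri',a)
for a in tri((170+88/4.4,160+245/4.4),'top',(257,121),'wrist'):print('boss tri',a)
o=robot.get_obs();print(o['tool_pos'],o['width'])
E
```

```text
0.088 0.2101028998032539 [0.4737 0.1398 0.088 ] [0.6836 0.1294 0.088 ]
0.095 0.20463935563488617 [0.4764 0.1404 0.095 ] [0.6808 0.1303 0.095 ]
0.102 0.1991758114665186 [0.4791 0.1409 0.102 ] [0.678  0.1311 0.102 ]
boss [0.5818 0.149  0.104 ] tab [0.5454 0.1561 0.125 ] corners [0.4646 0.1611 0.095 ] [0.6988 0.1481 0.095 ] inner wall [0.581  0.1437 0.095 ]
tab tri [0.5423 0.1558 0.1098]
tab tri [0.5432 0.155  0.1097]
boss tri [0.5719 0.1503 0.0937]
boss tri [0.582  0.1485 0.0939]
[0.574  0.0832 0.3767] 0.009444394205006193
```

```bash
python3 - <<'E'
from h import *
o=robot.get_obs();plan(o['tool_pos'],o['ee_rot'][2],[.549,.188,.377],1.385,4)
E
```

```text
n 4 twz 0.35
[[0.65, -0.19, -0.0], [0.64, -0.21, -0.0], [0.63, -0.23, -0.0], [0.62, -0.25, -0.0]]
```

>>> play_rows(
  translation=[
    [0.65,-0.19,0],
    [0.64,-0.21,0],
    [0.63,-0.23,0],
    [0.62,-0.25,0],
    [0,0,0.6],
    [0,0,0.6],
    [0,0,0.45],
    [0,0,0],
  ],
  twist=[
    [0,0,0.35],
    [0,0,0.35],
    [0,0,0.35],
    [0,0,0.35],
    [0,0,0],
    [0,0,0],
    [0,0,0],
    [0,0,0],
  ],
  gripper=[-1,-1,-1,-1,-1,-1,-1,-1],
)

```text
time: 9.25
tool_pos: [0.548, 0.188, 0.3072]
ee_rot: [-3.135, 0.003, 1.386]
wrist_force: [0.1, 0.3, -0.1]
width: 0.0001
finger_force: 0.0
```

```bash
python3 - <<'E'
from h import *
im=save('w6','wrist');s=save('s6','side')
o=robot.get_obs();print(o['time'],o['tool_pos'],o['ee_rot'],o['width'])
for n in('pivot','tab'):print(n,robot.spot_point(n,'wrist')[:1],robot.spot_point(n,'side')[:1])
cv2.imwrite('pics/m6.png',cv2.resize(np.hstack([im,cv2.resize(s[90:210,140:260],(384,384),interpolation=2)])[:,:,::-1],(800,343)))
E
```

```text
9.35 [0.54889133 0.18839727 0.31087714] [-3.14133616e+00  1.47859880e-05  1.38575225e+00] 0.00029700621501003413
pivot [{'centre': [0.5832, 0.1529, 0.095], 'score': 0.75}] []
tab [] [{'centre': [0.5481, 0.1551, 0.1156], 'score': 0.59}]
```

View pics/m6.png

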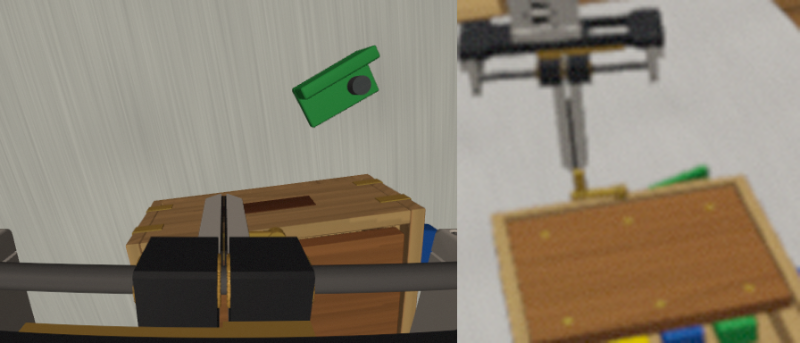

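The closed fingers stand just outside the tab (side view: tips at (575,165), tab at (578,180)), and the board lies flush. I'll push the tab around.

>>> play_rows(
  translation=[
    [-0.2,0,0],
    [-0.15,0,0],
    [-0.12,0,0],
    [-0.07,-0.02,0],
    [-0.07,-0.02,0],
    [-0.07,-0.02,0],
    [-0.07,-0.02,0],
    [-0.07,-0.02,0],
  ],
  twist=[
    [0,0,0],
    [0,0,0],
    [0,0,0],
    [0,0,-0.8],
    [0,0,-0.8],
    [0,0,-0.8],
    [0,0,-0.8],
    [0,0,-0.8],
  ],
  gripper=[-1,-1,-1,-1,-1,-1,-1,-1],
)

```text
time: 10.35
tool_pos: [0.5406, 0.1566, 0.3109]
ee_rot: [-3.141, -0.001, 1.79]
wrist_force: [0.2, 0.6, 0.5]
width: 0.0005
finger_force: 0.6
```

>>> play_rows(
  translation=[
    [-0.07,-0.02,0],
    [-0.07,-0.02,0],
    [-0.07,-0.02,0],
    [-0.07,-0.02,0],
    [-0.07,-0.02,0],
    [-0.07,-0.02,0],
  ],
  twist=[
    [0,0,-0.8],
    [0,0,-0.8],
    [0,0,-0.8],
    [0,0,-0.8],
    [0,0,-0.8],
    [0,0,-0.8],
  ],
  gripper=[-1,-1,-1,-1,-1,-1],
)

```text
time: 10.95
tool_pos: [0.5428, 0.1392, 0.3106]
ee_rot: [-3.141, -0.001, 2.27]
wrist_force: [-1.7, 0.5, 0.3]
width: 0.0007
finger_force: 0.6
```

```bash
python3 - <<'E'
from h import *
np.set_printoptions(precision=4,suppress=True)
save('w7','wrist');save('s7','side')
o=robot.get_obs();y=o['ee_rot'][2];p=o['tool_pos'];print(o['time'],p,y,o['wrist_force'])
phi=y+np.pi/2;P=np.array([.580,.152]);r=np.array([np.cos(phi),np.sin(phi)]);t=np.array([np.cos(y),np.sin(y)])
print('expected',P+.036*r+.011*t)
for n in('pivot','tab'):print(n,robot.spot_point(n,'wrist')[:1],robot.spot_point(n,'side')[:1])
E
```

```text
11.05 [0.5431 0.1391 0.3106] 2.2659758650983206 [-0.1799  0.3611 -0.1004]
expected [0.5453 0.1374]
pivot [{'centre': [0.5783, 0.1494, 0.0993], 'score': 0.63}] [{'centre': [0.5759, 0.1521, 0.0923], 'score': 0.79}]
tab [] [{'centre': [0.5556, 0.1327, 0.1102], 'score': 0.57}]
```

>>> play_rows(
  translation=[
    [-0.09,-0.02,0],
    [-0.08,-0.02,0],
    [-0.08,-0.02,0],
    [-0.08,-0.02,0],
    [-0.08,-0.02,0],
    [-0.08,-0.02,0],
    [-0.08,-0.02,0],
    [0,0,0],
  ],
  twist=[
    [0,0,-0.8],
    [0,0,-0.8],
    [0,0,-0.8],
    [0,0,-0.8],
    [0,0,-0.8],
    [0,0,-0.8],
    [0,0,-0.8],
    [0,0,0],
  ],
  gripper=[-1,-1,-1,-1,-1,-1,-1,-1],
)

```text
time: 12.05
tool_pos: [0.5582, 0.1216, 0.3106]
ee_rot: [-3.141, -0.0, 2.826]
wrist_force: [0.9, 0.4, -0.2]
width: 0.0007
finger_force: 0.1
```

>>> play_rows(
  translation=[
    [-0.07,-0.02,0],
    [-0.07,-0.02,0],
    [-0.06,-0.02,0],
    [0,0,0],
  ],
  twist=[
    [0,0,-0.8],
    [0,0,-0.8],
    [0,0,-0.8],
    [0,0,0],
  ],
  gripper=[-1,-1,-1,-1],
)

```text
time: 12.45
tool_pos: [0.5653, 0.1175, 0.3106]
ee_rot: [3.142, 0.0, 3.065]
wrist_force: [0.0, -0.5, 0.6]
width: 0.0005
finger_force: 0.1
```

```bash
python3 - <<'E'
from h import *
np.set_printoptions(precision=4,suppress=True)
im=save('w8','wrist');s=save('s8','side')
o=robot.get_obs();y=o['ee_rot'][2];p=o['tool_pos'];print(o['time'],p,y,o['wrist_force'])
phi=y+np.pi/2;P=np.array([.579,.152]);r=np.array([np.cos(phi),np.sin(phi)]);t=np.array([np.cos(y),np.sin(y)])
print('expected',P+.036*r+.011*t)
for n in('pivot','tab'):print(n,robot.spot_point(n,'wrist')[:1],robot.spot_point(n,'side')[:1])
cv2.imwrite('pics/m8.png',cv2.resize(np.hstack([im,cv2.resize(s[90:210,140:260],(384,384),interpolation=2)])[:,:,::-1],(800,343)))
E
```

```text
12.55 [0.5653 0.1177 0.3107] 3.064034460853947 [-0.07  -0.636  0.543]
expected [0.5652 0.117 ]
pivot [{'centre': [0.5792, 0.1535, 0.0962], 'score': 0.72}] [{'centre': [0.5746, 0.1521, 0.0926], 'score': 0.93}]
tab [] [{'centre': [0.5787, 0.1181, 0.1125], 'score': 0.38}]
```

View pics/m8.png

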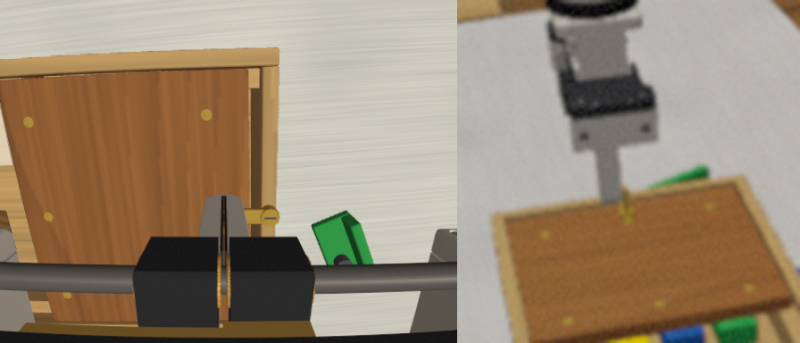

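The button now points nearly straight in (side view, tab at (627,205)). I'll nudge it to its stop and watch the force.

>>> play_rows(
  translation=[
    [-0.04,0,0],
    [-0.04,0,0],
    [0,0,0],
  ],
  twist=[
    [0,0,-0.3],
    [0,0,0],
    [0,0,0],
  ],
  gripper=[-1,-1,-1],
)

```text
time: 13.05
tool_pos: [0.5675, 0.1174, 0.3107]
ee_rot: [-3.141, -0.004, 3.096]
wrist_force: [-4.6, -0.6, 3.1]
width: 0.0008
finger_force: 2.8
```

>>> play_rows(
  translation=[
    [-0.04,0,0],
    [0,0,0],
    [0,0,0],
  ],
  twist=[
    [0,0,0],
    [0,0,0],
    [0,0,0],
  ],
  gripper=[-1,-1,-1],
)

```text
time: 13.35
tool_pos: [0.5683, 0.1174, 0.3107]
ee_rot: [-3.141, -0.008, 3.096]
wrist_force: [-9.2, -1.2, 6.2]
width: 0.0003
finger_force: 4.5
```

>>> play_rows(
  translation=[
    [-0.04,0,0],
    [0,0,0],
    [0,0,0],
  ],
  twist=[
    [0,0,0],
    [0,0,0],
    [0,0,0],
  ],
  gripper=[-1,-1,-1],
)

```text
time: 13.65
tool_pos: [0.5691, 0.1173, 0.3106]
ee_rot: [-3.141, -0.011, 3.096]
wrist_force: [-13.9, -0.7, 6.8]
width: 0.0007
finger_force: 6.3
```

The force has climbed to 14 N against the stop. I'll back off, rise and check.

>>> play_rows(
  translation=[
    [0.15,0,0],
    [0.3,0,0],
    [0.3,0,0],
    [0,0,-0.6],
    [0,0,-0.8],
    [0,0,-0.8],
    [0.9,0,0],
    [0.9,0,0],
  ],
  twist=[
    [0,0,0],
    [0,0,0],
    [0,0,0],
    [0,0,0],
    [0,0,0],
    [0,0,0],
    [0,0,0],
    [0,0,0],
  ],
  gripper=[-1,-1,-1,-1,-1,-1,-1,-1],
)

```text
time: 14.45
tool_pos: [0.469, 0.1217, 0.4]
ee_rot: [3.141, 0.003, 3.096]
wrist_force: [0.4, 0.3, 0.7]
width: 0.0003
finger_force: 0.0
```

>>> play_rows(
  translation=[
    [0.9,0,0],
    [0.9,0,0],
    [0,0,0],
  ],
  twist=[
    [0,0,0],
    [0,0,0],
    [0,0,0],
  ],
  gripper=[-1,-1,-1],
)

```text
time: 14.75
tool_pos: [0.3942, 0.1252, 0.3989]
ee_rot: [3.141, 0.001, 3.098]
wrist_force: [0.2, -1.3, 0.4]
width: 0.0005
finger_force: 0.0
```

```bash
python3 - <<'E'
from h import *
t=save('t9','top');s=save('s9','side')
o=robot.get_obs();print(o['time'],o['tool_pos'],o['wrist_force'])
for c in('top','side'):
  for n in('pivot','tab','board_centre','wax','file','guide','thermometer'):print(c,n,robot.spot_point(n,c)[:1])
a=cv2.resize(t[160:270,170:280],(400,400),interpolation=2);b=cv2.resize(s[140:250,140:250],(400,400),interpolation=2)
cv2.imwrite('pics/m9.png',np.hstack([a,b])[:,:,::-1])
E
```

```text
14.85 [0.39702301 0.12502654 0.39912599] [-0.0987382   0.06238476  0.67328785]
top pivot [{'centre': [0.578, 0.1522, 0.095], 'score': 0.74}]
top tab [{'centre': [0.576, 0.1148, 0.1144], 'score': 0.41}]
top board_centre [{'centre': [0.5733, 0.0495, 0.0873], 'score': 0.56}]
top wax [{'centre': [0.737, 0.0435, 0.0016], 'score': 0.87}]
top file [{'centre': [0.7627, -0.1832, 0.0055], 'score': 0.63}]
top guide []
top thermometer [{'centre': [0.5472, -0.3418, -0.0019], 'score': 0.53}]
side pivot [{'centre': [0.5785, 0.1543, 0.0939], 'score': 0.7}]
side tab [{'centre': [0.5813, 0.1157, 0.1104], 'score': 0.48}]
side board_centre [{'centre': [0.5779, 0.0461, 0.0887], 'score': 0.82}]
side wax [{'centre': [0.7436, 0.0469, 0.0], 'score': 0.63}]
side file [{'centre': [0.7574, -0.1851, -0.0038], 'score': 0.7}]
side guide [{'centre': [0.6724, 0.2478, 0.0007], 'score': 0.54}]
side thermometer [{'centre': [0.5465, -0.3328, -0.0047], 'score': 0.7}]
```

View pics/m9.png

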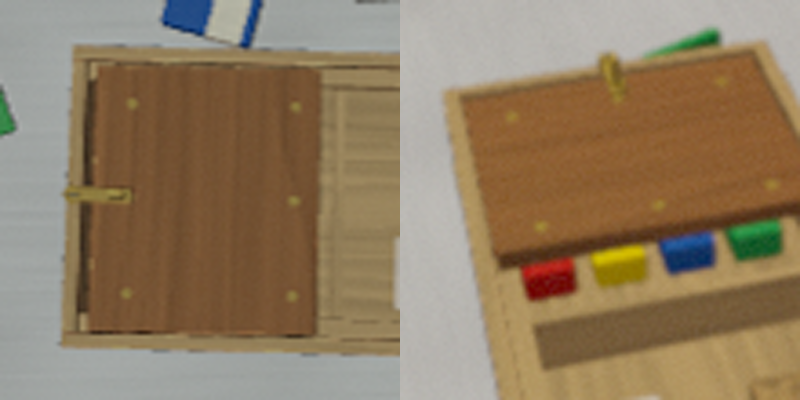

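The board is seated flush. The button points straight in over it ((75,193) to (130,196) in the top crop), and the tools are where they were. I'm handing in the job.

```bash
python3 -c "
from bench import robot
print(robot.close_job())"
```

```text
the job is handed in; nothing more can be done
None
```

The cover board was pushed home and lies flush in its notches, the brass button was turned to its stop straight in over it, the tools lie where they were, and the job was handed in at about 15 s; the judge returned no verdict.

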